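# Feed the tray of nuts through the parts slide's spring gate

## Task

The little metal tray of nuts waits in front of the spring gate on the parts slide. Hold the gate up by pressing its long lever plate down with one fingertip, push the tray by its upright handle under the gate with the other until its nose rests against the end stop, and only then let the gate drop shut behind it. Work with the fingertips only and pick nothing up; the nuts stay in the tray and the other things on the bench stay where they are.

Things in the scene. Friction and masses are not known exactly. Their poses are not given: they have to be found in the camera images.
- slide: fixed parts slide: plywood board 132 x 262 mm, 6 mm thick, reaching x = -90 to +42, y = -176 to +86 mm, with two low rails (52 mm apart inside, tops 24 mm above the bench). Origin: on the bench, mid-way between the rails, under the gate. +y is the direction of the push, x points across to the far side. Hinge brackets 63 mm high stand at x = -42, y = -170 and +15; a keeper post 50 mm high at x = +36, y = +4
- buffer (a point): centre of the face of the rubber buffer on the end stop that the tray's nose must meet: at y = +68 mm in the slide's frame, 30 mm above the bench. The plate behind it is 52 mm wide, 44 mm high. Furniture to keep the arm clear of (world frame): loudspeaker and amplifier above it, fronts at x = 0.61, y = -0.32 to 0.11; vice, grinder and its stand round x = 0.2 to 0.55, y = 0.05 to 0.4, up to 0.45 m high
- gate (a joint): angle of the spring gate, rad: 0 = shut, grows as it rises, stop at 1.05; clears the tray from 0.5. Arm and blade, 4 mm thick, cross the slide at y = 0. Shut, the blade fills x = 0 to +25, 17 to 53 mm above the bench; it gives only upward. A light spring shuts it: 3 to 4 N on the lever plate holds it at 0.8, where the arm's end is 115 mm above the bench
- gate_hinge (a point): the gate turns about a tube (8 mm thick) along the slide's y axis through this point: slide frame x = -42, y = 0, 56 mm above the bench; the tube reaches from y = -170 to +13 mm. The blade lies on its far side, the lever plate on the robot's side
- pedal_mid (a point): middle of the top of the gate's lever plate: steel with a black rubber strip, slide x = -46 to -84, y = -166 to -36 mm, 3 mm thick; a fingertip can slide along it. Gate shut: nearly level, 58 to 65 mm above the bench. It turns about the hinge as it is pressed: a fingertip about 30 mm out from the hinge, pressed to 35 mm above the bench, holds the gate at 0.8 to 0.95 rad
- tray: loose sheet-metal tray in the slide, open on top: 49 (x) x 60 (y) mm, 34 high, about 0.3 kg, three nuts in it. Origin: centre of the box's underside, 6 mm above the bench; axes as the slide's. Nose at y = +30, back wall at -30 mm. A flat strap runs back from its floor to an upright handle plate. Home: origin at slide y = +38 mm; the shut gate then stands over the strap, between back wall and handle
- handle (a point): middle of the back face (the one to push) of the tray's upright handle plate, 77 mm behind the tray's origin and 36 mm above the bench. The plate is 36 mm wide (x), 3 mm thick and reaches 53 mm above the bench
- nut_back: M16 steel nut, 25 x 28 x 13 mm, lying in the back of the tray; origin at its underside
- nut_front: M16 steel nut, 25 x 28 x 13 mm, lying in the front of the tray; origin at its underside
- nut_small: M12 steel nut, 19 x 21 x 10 mm, lying in the tray; origin at its underside
- cold_chisel: bystander: cold chisel, 22 x 173 x 20 mm, lying on the bench on the robot's side of the slide
- round_offcut: bystander: round steel bar offcut, 22 mm thick, 85 mm long, lying beside the far rail
- tape_roll: bystander: roll of black tape, 62 mm across, 19 mm high, beyond the slide's waiting end
- bolt: bystander: M16 hex bolt, 81 mm long, lying beyond the corner of the slide's waiting end
- tube_offcut: bystander: square steel tube offcut, 30 x 100 x 30 mm
- pliers: bystander: pliers, 190 mm long, lying flat
- jar: bystander: glass jar with lid, 71 mm across, 102 mm high
- tape_measure: bystander: tape measure, 36 x 82 x 62 mm

How it is judged:
On the way, in this order (a step that is already met when the one before it is completed fails the run):
1. the gate is held up clear of the tray while the tray still waits in front of it (value of joint gate above 0.5 rad and y of tray in the frame of slide below -0.028 m), for 0.1 s.
2. the tray is pushed home against the end stop with the gate still held up (value of joint gate above 0.5 rad and y of tray in the frame of slide above 0.033 m), for 0.1 s.
At the end, for the whole second after the job is handed in: the tray stands flat on the slide with its nose within 5.5 mm of the end stop's buffer, at rest, the three nuts in it; the gate has dropped fully shut behind it (under 0.06 rad) (value of joint gate below 0.06 rad and y of tray in the frame of slide above 0.0325 m and z of tray in the frame of slide below 0.009 m and angle between tray's own z axis and vertical below 0.06 rad and linear speed of tray below 0.01 m/s and distance between each of nut_back, nut_front, nut_small and tray below 0.036 m); the robot touches nothing.
It fails at once if the tray is lifted or tipped (z of tray in the frame of slide above 0.016 m or angle between tray's own z axis and vertical above 0.25 rad).
It fails at once if a nut is spilled or taken out of the tray (distance between any of nut_back, nut_front, nut_small and tray above 0.045 m).
It fails at once if a bystander is moved by more than 15 mm (distance of any of cold_chisel, round_offcut, tape_roll, bolt, tube_offcut, pliers, jar, tape_measure from where it was at the start of the episode above 0.015 m).
It also fails if it takes over 45 s, if anything falls off the work surface, if the arm or the gripper's body presses on something with over 40 N, if the wrist force passes 120 N, or if a joint passes its speed limit or range.

## Robot

A 7-joint arm with a two-finger parallel gripper is mounted at the origin on a cart in front of the work surface, level with it; the furniture and walls round the work are solid. World frame = base frame: x ahead of the robot, y to its left, z up, the work surface at z = 0. Lengths are in m, angles in rad, forces in N, time in s.
With the tool pointing down it reaches from about 0.425 to 0.95 m from the base axis. Payload 4.7 kg.
Tool frame: the origin (TCP) lies on the centre line of the jaws, within the pads' length; the fingertips stand arm.tip_extent ahead of it and the grasp point (between the pads) is the TCP (arm.tip_extent is the distance from the TCP to the fingertips, in m); z points along the fingers, y is the line along which they close (so a half turn about z gives the same grasp; the last joint's range is limited). The gripper opens to 85 mm and grips with 20 to 120 N. Pads are 22 mm wide; open, the fingers measure 114 mm over their backs; the gripper's body (76 mm by 85 mm) begins 54 mm behind the grasp point. The pads swing forward as they close: fully open they stand 13 mm farther back than shut.
Start: joints at [1.298, 0.469, -0.049, 1.532, 0.024, 1.141, -0.082], TCP at [0.163, -0.655, 0.25] pointing down, gripper open.
Joint ranges: [-2.59, 2.59], [-0.33, 1.99], [-1.39, 1.29], [0.1, 2.45], [-1.04, 4.18], [0.21, 1.99], [-2.66, 2.66]. Speed limits (rad/s): [2.57, 2.57, 3.14, 3.14, 3.14, 3.14, 3.14].

## Interface

Orientations are given as a 3x3 rotation matrix whose columns are the frame's x, y, z axes.
In Python, from workcell import arm gives the robot as it stands. The module is installed in compiled form; this text tells all that it offers.
- The arm moves only by the shell command python3 -m handwheel 'ROWS' [OPENING] [FORCE]. ROWS is JSON, a list of rows, each a list of 4 numbers: the shift along the tool's x, y, z in units of 500 mm (1.0 is 500 mm), then the turn about the tool's z in units of 90 degrees (1.0 is 90 degrees). A call has 1 to 20 rows; each row is the pose to reach, as a shift and turn from the pose commanded when the call began, along the tool's axes at that moment; what a row does not reach only later rows make up. A row lasts 1/12 s, in which the tool goes at most 41.7 mm and 7.16 degrees, less where a joint would pass 70% of its speed; a pose out of reach is approached as far as the arm can. A call with a number of a shift or a turn outside -1 to 1 is refused whole. A call with a gripper value outside its range is refused whole. OPENING is the gripper's target within -1 to 1 (fully open at 1, half-way at 0, shut at -1), set as the call begins (- or left out, the last holds). The fingers move at their own pace and stop on an object; FORCE is the grip in N (left out, the last holds). Time passes only in rows, so rows that repeat a pose let the fingers close. It gives the time, the measured TCP pose, the force, the opening and the grip force at its end, in the units of the state.
- arm.get_obs(): the state, without advancing time (a new reading comes with each control period).
- arm.get_image(name): name is "scene" or "top" or "wrist"; returns a dict with "pixels" (400x640x3 uint8, blue, green, red), "z_map" (400x640 float32, m along the optical axis (not along the pixel's ray), 0 where there is no reading), "camera_matrix" (3x3 intrinsics, pixels), "extrinsics" (4x4, takes a point from camera to world coordinates); the wrist camera has in their place "T_tool_cam" (4x4, takes a point from camera to tool coordinates, whose origin is the TCP and whose axes are the flange's). Camera axes: x right, y up, looking along -z (the intrinsics and any distortion apply to the point x, -y, -z); pixel columns grow to the right and rows downward; lengths in m; the calibration is good to about 2 mm. A picture is of the moment at which its call begins: read the wrist's pose just before it.
- arm.job_done(): hands the job in; it is judged then, once.
The state is a dict: "time_s": time; "q": joint angles; "dq": joint speeds; "effort": joint torques, N m; "position": TCP position; "ee_rot": TCP orientation; "wrist_force": force on the tool from outside, world axes, zero at the start; "moment": the same for the moment, N m; "grip_width": finger opening in m; "grip_force": force on a finger pad.
Only numpy, scipy, OpenCV 4.12 (cv2) and the standard library are available. Lean on these libraries where they do the work, as an engineer would, in place of code of your own. Each camera call takes 0.05 s, during which the arm holds its last target. There are 200 camera calls.

## Working session

There is one attempt and no reset: what is moved stays moved. The work goes in short steps, Python scripts to look and compute and a shell command to move; the robot and the scene stay as the last step left them, time stands still between calls to the robot, and variables do not carry over. Pictures are saved under pics/ and viewed, at most 10 in all, crops included, and the job is handed in when it is done.

```bash
mkdir -p pics
cat > h.py <<'E'
import numpy as np, cv2
from workcell import arm
def shot(name,fn,save=True):
    o=arm.get_obs(); im=arm.get_image(name)
    if name=="wrist":
        T=np.eye(4);T[:3,:3]=o["ee_rot"];T[:3,3]=o["position"];E=T@np.array(im["T_tool_cam"])
    else: E=np.array(im["extrinsics"])
    np.savez("pics/"+fn+".npz",p=im["pixels"],z=im["z_map"],K=im["camera_matrix"],E=E)
    if save: cv2.imwrite("pics/"+fn+".png",im["pixels"])
def cloud(fn):
    d=np.load("pics/"+fn+".npz");z=d["z"];K=d["K"];v,u=np.mgrid[:z.shape[0],:z.shape[1]]
    P=np.stack([(u-K[0,2])/K[0,0]*z,-(v-K[1,2])/K[1,1]*z,-z],-1)
    return P@d["E"][:3,:3].T+d["E"][:3,3],z>0
def px(fn,l):
    P,m=cloud(fn)
    for u,v in l: print((u,v),P[v,u].round(4),m[v,u])
E
python3 - <<'E'
from h import *
o=arm.get_obs();print(o["time_s"],o["position"],o["ee_rot"],o["grip_width"],arm.tip_extent)
shot("top","top0");shot("scene","scene0")
E
```

```text
0.0 [ 0.16281772 -0.65449998  0.24926519] [[ 9.70414860e-01  2.41442992e-01 -5.30968998e-04]
 [ 2.41443567e-01 -9.70413069e-01  1.86555612e-03]
 [-6.48338047e-05 -1.93856242e-03 -9.99998119e-01]] 0.08514456228646254 0.019
```

View pics/top0.png

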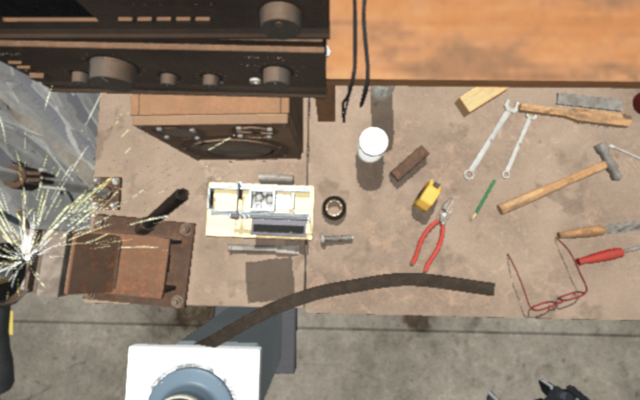

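View pics/scene0.png

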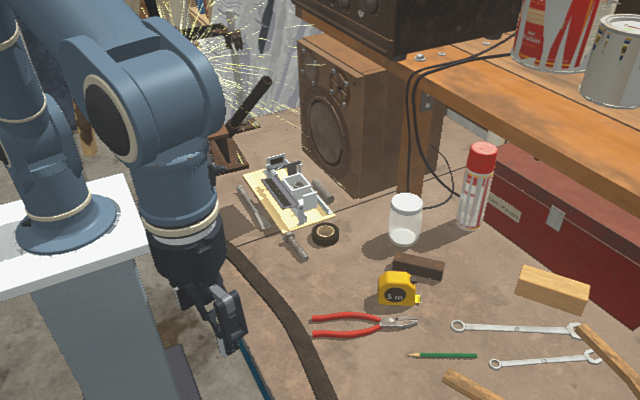

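The top view shows the slide at cols 207–313, rows 182–240 with the tray waiting around (262,198) and the black pedal strip at (280,226). The gate arm and blade are at col ~238. The scene view shows the same with the tape roll and bolt at the near end. Now I'll measure with the depth map.

Run:
```python
from h import *
px("top0",[(209,184),(312,187),(310,239),(207,235),(262,179),(334,208),(280,226),(333,240),(265,249),(240,185),(292,200),(262,200)])
P,m=cloud("top0")
b=P[...,2];print(np.median(b[250:290,320:400]))
d=np.load("pics/top0.npz")
cv2.imwrite("pics/c0.png",cv2.resize(d["p"][172:262,190:350],None,fx=5,fy=5,interpolation=cv2.INTER_CUBIC))
# yellow board
hsv=cv2.cvtColor(d["p"],cv2.COLOR_BGR2HSV)
k=(abs(b-.006)<.006)&(hsv[...,1]>50)&(hsv[...,2]>170)&(P[...,0]>.3)&(P[...,0]<.6)&(abs(P[...,1]+.1)<.3)
k=cv2.morphologyEx(k.astype(np.uint8),cv2.MORPH_OPEN,np.ones((2,2)))>0
print(k.sum(),P[k].min(0),P[k].max(0)); print(cv2.minAreaRect(P[k][:,:2].astype(np.float32)*1000))
```

```text
(209, 184) [ 0.5516 -0.0168 -0.0035] True
(312, 187) [ 0.547  -0.2783  0.0057] True
(310, 239) [ 0.4182 -0.2761  0.004 ] True
(207, 235) [ 4.232e-01 -1.930e-02  1.000e-04] True
(262, 179) [ 0.5627 -0.1559  0.023 ] True
(334, 208) [ 0.4961 -0.334  -0.0024] True
(280, 226) [ 0.4476 -0.2093  0.0642] True
(333, 240) [ 0.417  -0.3327  0.0179] True
(265, 249) [ 0.3922 -0.1679  0.0162] True
(240, 185) [ 0.5465 -0.103   0.0263] True
(292, 200) [ 0.5095 -0.2342  0.0526] True
(262, 200) [ 0.5113 -0.1569  0.0185] True
0.0015468345941766493
7118 [ 0.29778469 -0.40225463 -0.00543447] [0.59790334 0.19842329 0.94951844]
((447.76861572265625, -101.89810180664062), (600.8023681640625, 299.9774169921875), 89.96284484863281)
```

View pics/c0.png

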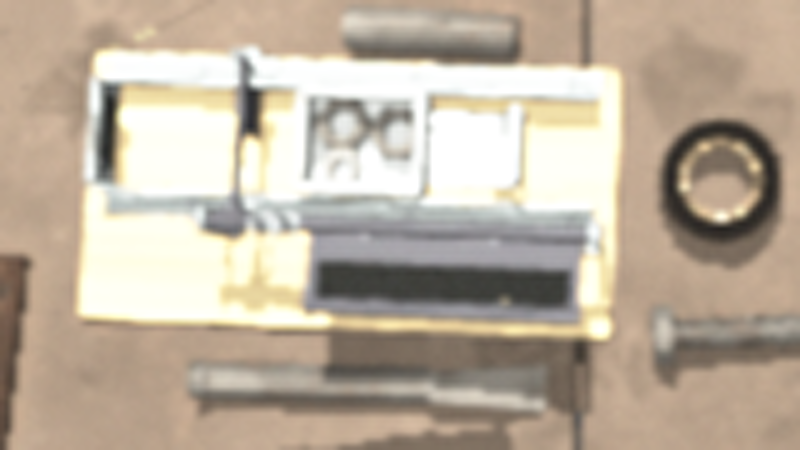

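```bash
R='[0.79,-0.64,0,-0.83]'; python3 -m handwheel '[[0.79,-0.64,0,-0.83],[0.79,-0.64,0,-0.83],[0.79,-0.64,0,-0.83],[0.79,-0.64,0,-0.83],[0.79,-0.64,0,-0.83],[0.79,-0.64,0,-0.83],[0.79,-0.64,0,-0.83],[0.79,-0.64,0,-0.83],[0.79,-0.64,0,-0.83],[0.79,-0.64,0,-0.83],[0.79,-0.64,0,-0.83],[0.79,-0.64,0,-0.83],[0.79,-0.64,0,-0.83],[0.79,-0.64,0,-0.83],[0.79,-0.64,0,-0.83],[0.79,-0.64,0,-0.83]]' -0.3
cat >> h.py <<'E'
def ray(fn,l,z):
    d=np.load("pics/"+fn+".npz");K=d["K"];E=d["E"];out=[]
    for (u,v) in l:
        r=E[:3,:3]@np.array([(u-K[0,2])/K[0,0],-(v-K[1,2])/K[1,1],-1]);c=E[:3,3]
        out.append(c+r*(z-c[2])/r[2])
    return np.array(out)
E
python3 - <<'E'
from h import *
print(ray("top0",[(189.4+95/5,171.6+10),(189.4+78/5,171.6+318/5),(189.4+621/5,171.6+68/5),(189.4+608/5,171.6+338/5)],.006).round(4))
o=arm.get_obs();print(o["q"],o["position"],o["ee_rot"].round(3) if hasattr(o["ee_rot"],"round") else o["ee_rot"],o["grip_width"],arm.tip_extent)
shot("wrist","w1"); print(np.load("pics/w1.npz")["E"].round(3))
E
```

```text
time_s: 1.43
position: [0.4679, -0.2507, 0.2499]
ee_rot: [[0.026, 1.0, -0.001], [1.0, -0.026, -0.001], [-0.001, -0.001, -1.0]]
wrist_force: [0.6, -0.6, -0.4]
grip_width: 0.0299
grip_force: 0.0
[[ 0.5564 -0.0181  0.006 ]
 [ 0.4227 -0.0162  0.006 ]
 [ 0.5515 -0.2822  0.006 ]
 [ 0.4178 -0.2787  0.006 ]]
[ 0.83469583  0.27740168 -0.51008062  1.85191678  0.15559542  1.05240979
  0.23757136] [ 0.46794976 -0.25072559  0.24990493] [[ 0.026  1.    -0.001]
 [ 1.    -0.026 -0.001]
 [-0.001 -0.001 -1.   ]] 0.029947430565586252 0.019
[[ 1.     0.024  0.009  0.47 ]
 [-0.026  0.961  0.274 -0.181]
 [-0.002 -0.274  0.962  0.373]
 [ 0.     0.     0.     1.   ]]
```

View pics/w1.png

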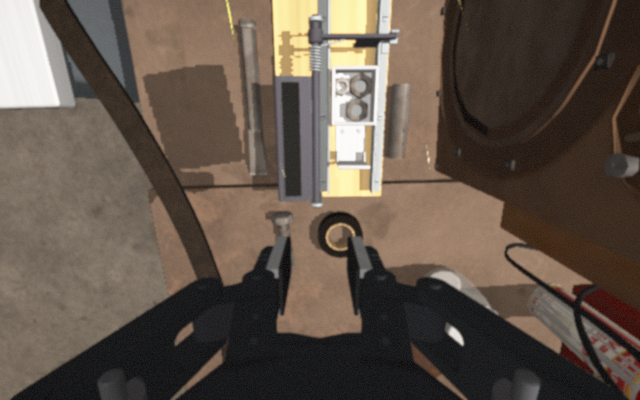

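The wrist view shows the slide at cols 273–390, with the pedal (black strip) at col 290, rows 80–200. The tray's box sits at rows 67–125, the handle top edge at row ~166, and the gate arm at row ~38. I'll fit from the depth.

Run:
```python
from h import *
P,m=cloud("w1");a=.019;X=np.array([1,-a]);Y=np.array([a,1]);O=np.array([.512,-.1043])
q=P[...,:2]-O;sx=q@X;sy=q@Y;z=P[...,2]
print("bench z",np.median(z[220:250,180:220]),"board",np.median(z[170:195,368:374]))
print("handle pts"); 
k=m&(abs(sx)<.015)&(z>.042)&(z<.06)&(sy<-.1);print(k.sum(),sx[k].mean(),sy[k].min(),np.median(sy[k]),sy[k].max(),np.median(z[k]))
k=m&(abs(sx)<.03)&(z>.042)&(z<.06)&(sy<-.1);print("handle x",np.percentile(sx[k],[1,50,99]))
k=m&(sx<-.045)&(z>.045)&(z<.075)&(sy<-.02);print("pedal",np.percentile(sx[k],[1,99]),np.percentile(sy[k],[1,99]),np.percentile(z[k],[1,50,99]))
for y0 in (-.15,-.1,-.05): 
    k2=k&(abs(sy-y0)<.02); print(y0,np.percentile(sx[k2],[2,98]))
    k3=m&(abs(sy-y0)<.02)&(abs(z-.024)<.006)&(sx>.02)&(sx<.06); print("far rail",np.percentile(sx[k3],[2,50,98]))
k=m&(abs(sx)<.03)&(z>.034)&(z<.046)&(sy<-.02)&(sy>-.1);print("tray y",np.percentile(sy[k],[1,99]),"x",np.percentile(sx[k],[1,99]))
k=m&(sx>-.03)&(sx<.02)&(z>.045)&(abs(sy)<.03);print("arm y",np.percentile(sy[k],[2,50,98]),z[k].max())
```

```text
bench z 0.01864322202472926 board 0.017402313425160132
handle pts
126 -0.00035107721925201415 -0.13306830942858144 -0.13023552958344708 -0.1280726670872698 0.05218327125903158
handle x [-0.02015877 -0.00300741  0.01489439]
pedal [-0.08615761 -0.04534214] [-0.16602187 -0.02805374] [0.05707226 0.06191088 0.06547798]
-0.15 [-0.08585258 -0.04557956]
far rail [0.02307483 0.02424446 0.0260931 ]
-0.1 [-0.08564369 -0.04598648]
far rail [0.0233031  0.05076964 0.05949345]
-0.05 [-0.08542136 -0.0455742 ]
far rail [0.0200388 0.0516906 0.0596622]
tray y [-0.08536231 -0.02475969] x [-0.02745032  0.02242489]
arm y [-0.00622486 -0.00226787  0.0006244 ] 0.06190572405492495
```

```bash
python3 -m handwheel '[[-0.01,0.003,0,0],[-0.01,0.003,0,0],[-0.01,0.003,0.08,0],[-0.01,0.003,0.16,0],[-0.01,0.003,0.24,0],[-0.01,0.003,0.30,0],[-0.01,0.003,0.31,0],[-0.01,0.003,0.31,0],[-0.01,0.003,0.31,0],[-0.01,0.003,0.31,0]]' 0.46
python3 - <<'E'
from h import *
shot("wrist","w2")
P,m=cloud("w2");d=np.load("pics/w2.npz")
cv2.imwrite("pics/w2c.png",cv2.resize(d["p"][100:400,120:520],(800,600)))
E
```

```text
time_s: 2.32
position: [0.472, -0.2551, 0.0975]
ee_rot: [[0.024, 1.0, 0.004], [1.0, -0.024, -0.002], [-0.002, 0.004, -1.0]]
wrist_force: [0.5, 0.4, -0.2]
grip_width: 0.0625
grip_force: 0.0
```

View pics/w2c.png

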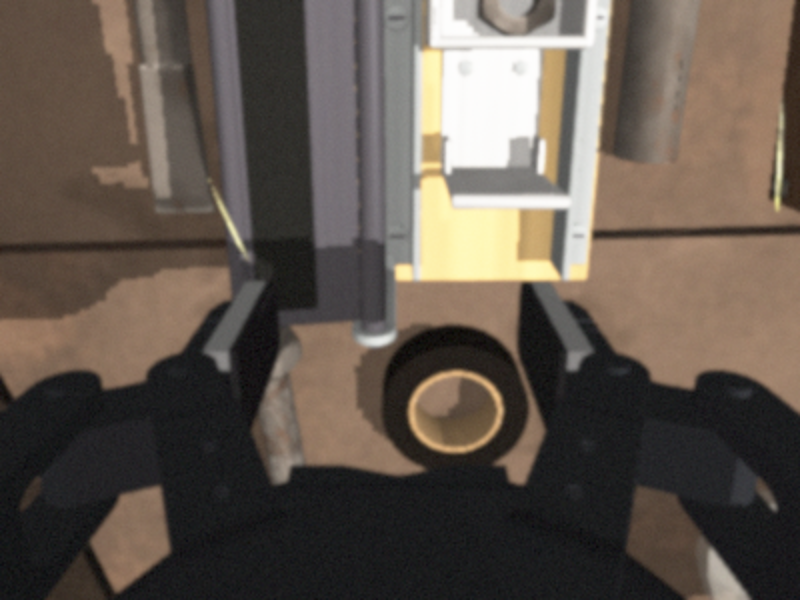

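The crop shows the left fingertip over the pedal's end at crop (240,320) and the right one behind the handle at (555,325). The handle top edge is at (510,202). I'll measure the tips and the handle by depth.

Run:
```python
from h import *
P,m=cloud("w2");a=.019;X=np.array([1,-a]);Y=np.array([a,1]);O=np.array([.510,-.1063])
q=P[...,:2]-O;S=np.dstack([q@X,q@Y,P[...,2]])
for c,r in [(258,286),(245,290),(240,320),(232,345),(215,350),(530,288),(545,290),(560,325),(570,350),(582,350),(460,202),(510,202),(565,203),(510,180),(280,250),(330,250),(235,250),(280,300)]:
    v,u=100+r//2,120+c//2; print((c,r),(S[v,u]*1000).round(1))
k=m&(S[...,2]>.045)&(S[...,2]<.06)&(S[...,1]<-.1)&(abs(S[...,0])<.022)
print("handle",np.percentile(S[k],[2,50,98],axis=0).round(4),k.sum())
```

```text
(258, 286) [ -68.5 -137.5   91.5]
(245, 290) [ -71.2 -137.2   94.5]
(240, 320) [ -68.3 -137.2  109.4]
(232, 345) [ -67.7 -137.9  118.2]
(215, 350) [ -70.5 -137.8  120.6]
(530, 288) [  -2.7 -138.4   91.7]
(545, 290) [   0.2 -138.    93.7]
(560, 325) [  -0.7 -137.9  110.7]
(570, 350) [  -1.2 -138.5  120.1]
(582, 350) [   0.7 -137.8  121.4]
(460, 202) [ -15.8 -127.7   53.5]
(510, 202) [  -0.8 -127.8   53.3]
(565, 203) [  15.7 -128.1   52.7]
(510, 180) [   3.6 -126.7   30.4]
(280, 250) [ -68.9 -139.4   62.3]
(330, 250) [ -54.8 -140.7   59. ]
(235, 250) [ -81.4 -138.2   65.3]
(280, 300) [ -69.5 -154.5   64. ]
handle [[-0.0181 -0.1303  0.0453]
 [-0.0011 -0.1274  0.0521]
 [ 0.0165 -0.1259  0.0536]] 524
```

```bash
python3 -m handwheel '[[0,-0.006,0,0],[0,-0.006,0.03,0],[0,-0.006,0.05,0],[0,-0.006,0.06,0],[0,-0.006,0.07,0],[0,-0.006,0.08,0],[0,-0.006,0.09,0],[0,-0.006,0.10,0],[0,-0.006,0.10,0],[0,-0.006,0.10,0],[0,-0.006,0.10,0]]'
python3 - <<'E'
from h import *
shot("wrist","w3");shot("top","t3",False)
for f in ("w3","t3"):
    P,m=cloud(f);a=.019;X=np.array([1,-a]);Y=np.array([a,1]);O=np.array([.510,-.1063])
    q=P[...,:2]-O;S=np.dstack([q@X,q@Y,P[...,2]])
    k=m&(abs(S[...,1])<.006)&(S[...,2]>.05)&(S[...,0]>-.06)&(S[...,0]<.06);s=S[k];s=s[np.argsort(s[:,0])]
    print(f,len(s));print((s[::max(1,len(s)//12)]*1000).round(0).tolist())
d=np.load("pics/w3.npz");cv2.imwrite("pics/w3c.png",d["p"])
E
```

```text
time_s: 3.28
position: [0.4678, -0.2541, 0.0455]
ee_rot: [[0.023, 1.0, 0.001], [1.0, -0.023, -0.0], [-0.0, 0.001, -1.0]]
wrist_force: [1.5, -0.0, 4.2]
grip_width: 0.0621
grip_force: 2.1
w3 0
[]
t3 170
[[-48.0, 3.0, 58.0], [-41.0, 2.0, 65.0], [-35.0, 0.0, 72.0], [-26.0, 0.0, 84.0], [-17.0, -2.0, 84.0], [-7.0, 0.0, 106.0], [-1.0, -2.0, 89.0], [4.0, -2.0, 81.0], [9.0, -0.0, 103.0], [13.0, 1.0, 101.0], [21.0, 0.0, 95.0], [31.0, -1.0, 196.0], [41.0, 1.0, 51.0]]
```

View pics/w3c.png

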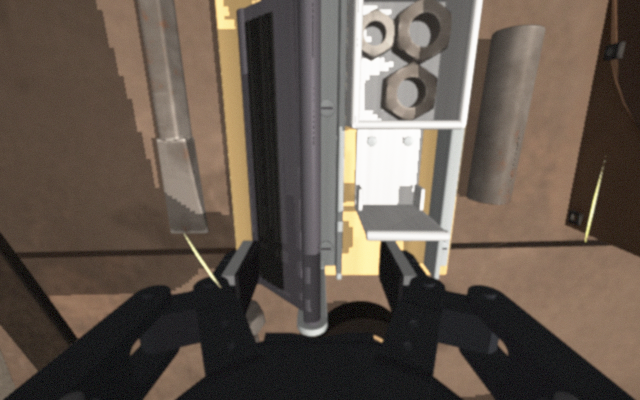

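The pedal is tilted down under the left fingertip, and the right fingertip is just behind the handle (top edge at row 236). The nuts are all in the tray. Now I'll push.

```bash
python3 -m handwheel '[[0.006,0,0,0],[0.012,0,0,0],[0.018,0,0,0],[0.026,0,0,0],[0.036,0,0,0],[0.046,0,0,0],[0.056,0,0,0],[0.066,0,0,0],[0.076,0,0,0],[0.086,0,0,0],[0.096,0,0,0],[0.106,0,0,0],[0.116,0,0,0],[0.126,0,0,0],[0.136,0,0,0],[0.146,0,0,0],[0.156,0,0,0],[0.164,0,0,0],[0.17,0,0,0],[0.17,0,0,0]]'
cat > m.py <<'E'
from h import *
import sys
f=sys.argv[1];shot("wrist",f+"w");shot("top",f+"t",False)
a=.019;X=np.array([1,-a]);Y=np.array([a,1]);O=np.array([.510,-.1063])
def S(f):
    P,m=cloud(f);q=P[...,:2]-O;return np.dstack([q@X,q@Y,P[...,2]]),m
s,m=S(f+"w");k=m&(s[...,2]>.046)&(s[...,2]<.056)&(abs(s[...,0])<.022)&(s[...,1]<-.02);print("handle",np.percentile(s[k],[2,50,98],axis=0).round(4) if k.sum() else 0,k.sum())
k=m&(s[...,2]>.01)&(s[...,2]<.057)&(s[...,0]<-.05)&(s[...,0]>-.09)&(s[...,1]<-.03)&(s[...,1]>-.12)
if k.sum()>50: print("pedal slope",np.arctan(np.polyfit(s[k][:,0],s[k][:,2],1)[0]),k.sum())
s,m=S(f+"t");k=m&(s[...,2]>.034)&(s[...,2]<.046)&(abs(s[...,0])<.03)&(s[...,1]>-.09)&(s[...,1]<.085);print("tray y",np.percentile(s[k][:,1],[1,10,50,90,99]).round(4))
E
python3 m.py m1
```

```text
time_s: 5.05
position: [0.4694, -0.168, 0.0453]
ee_rot: [[0.022, 1.0, -0.0], [1.0, -0.022, 0.001], [0.001, -0.0, -1.0]]
wrist_force: [-0.5, -0.9, 3.2]
grip_width: 0.0624
grip_force: 1.5
handle [[-0.0167 -0.0703  0.0462]
 [-0.0028 -0.0485  0.0519]
 [ 0.0173 -0.0461  0.0552]] 1454
pedal slope 0.3524539588094671 5790
tray y [-0.0748 -0.0748 -0.0748 -0.0747 -0.0747]
```

```bash
python3 -m handwheel '[[0.006,0,0,0],[0.012,0,0,0],[0.016,0,0,0],[0.019,0,0,0],[0.021,0,0,0],[0.022,0,0,0],[0.022,0,0,0],[0.022,0,0,0]]'; python3 m.py m2
```

```text
time_s: 5.82
position: [0.4697, -0.1581, 0.0453]
ee_rot: [[0.023, 1.0, 0.0], [1.0, -0.023, 0.0], [0.0, 0.0, -1.0]]
wrist_force: [-1.2, -3.1, 1.8]
grip_width: 0.0619
grip_force: 2.1
handle [[-0.0166 -0.0606  0.0463]
 [-0.003  -0.0387  0.052 ]
 [ 0.0171 -0.0363  0.0554]] 1433
pedal slope 0.3072634490922026 4966
tray y [-0.0648 -0.0648 -0.0648 -0.0644 -0.0643]
```

View pics/m2w.png

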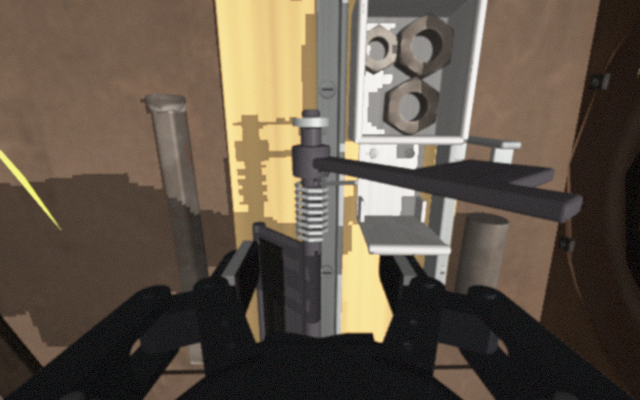

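The gate is up with its arm crossing at rows 160–215. The tray is past it, handle top edge at row 250. The force rose to 3 N, so I'll creep a bit further to confirm the buffer contact.

```bash
python3 -m handwheel '[[0.002,0,0,0],[0.004,0,0,0],[0.004,0,0,0],[0.004,0,0,0]]'; python3 m.py m3
```

```text
time_s: 6.25
position: [0.4697, -0.156, 0.0453]
ee_rot: [[0.023, 1.0, 0.0], [1.0, -0.023, 0.0], [0.0, 0.0, -1.0]]
wrist_force: [-0.7, -3.9, 2.4]
grip_width: 0.0624
grip_force: 2.1
handle [[-0.0166 -0.0585  0.0462]
 [-0.003  -0.0365  0.052 ]
 [ 0.0173 -0.0344  0.0555]] 1450
pedal slope 0.3011119149312294 4789
tray y [-0.0628 -0.0628 -0.0624 -0.0624 -0.0624]
```

```bash
python3 -m handwheel '[[0.002,0,0,0],[0.004,0,0,0],[0.004,0,0,0],[0.004,0,0,0]]'; python3 -m handwheel '[[0.002,0,0,0],[0.004,0,0,0],[0.004,0,0,0],[0.004,0,0,0]]'
```

```text
time_s: 6.68
position: [0.4698, -0.155, 0.0454]
ee_rot: [[0.025, 1.0, 0.0], [1.0, -0.025, -0.001], [-0.001, 0.0, -1.0]]
wrist_force: [0.2, -6.1, 2.1]
grip_width: 0.0627
grip_force: 3.6
time_s: 7.02
position: [0.4698, -0.1547, 0.0455]
ee_rot: [[0.027, 1.0, 0.0], [1.0, -0.027, -0.003], [-0.003, 0.0, -1.0]]
wrist_force: [-1.4, -9.6, 2.9]
grip_width: 0.0624
grip_force: 5.3
```

Contact is confirmed: the tip stalled and the force climbed to 9.6 N. I'll back off with the gate still held, check the tray, then lift.

```bash
python3 -m handwheel '[[-0.006,0,0,0],[-0.014,0,0,0],[-0.024,0,0,0],[-0.03,0,0,0],[-0.03,0,0,0],[-0.03,0,0,0]]'; python3 m.py m4
```

```text
time_s: 7.52
position: [0.4696, -0.167, 0.0453]
ee_rot: [[0.023, 1.0, 0.0], [1.0, -0.023, 0.0], [0.0, 0.0, -1.0]]
wrist_force: [-0.1, 0.5, 2.6]
grip_width: 0.0622
grip_force: 1.4
handle [[-0.0164 -0.069   0.0464]
 [-0.0031 -0.0364  0.052 ]
 [ 0.0173 -0.0337  0.0555]] 1550
pedal slope 0.35445724183201155 5679
tray y [-0.0736 -0.0736 -0.0736 -0.0736 -0.0736]
```

Tray stayed home (handle where it stood). Now I'll lift slowly, then clear.

```bash
python3 -m handwheel '[[0,0,-0.008,0],[0,0,-0.016,0],[0,0,-0.024,0],[0,0,-0.032,0],[0,0,-0.04,0],[0,0,-0.048,0],[0,0,-0.056,0],[0,0,-0.066,0],[0,0,-0.08,0],[0,0,-0.11,0],[0,0,-0.15,0],[0,0,-0.22,0],[0,0,-0.3,0],[0,0,-0.3,0],[-0.1,0,-0.3,0],[-0.1,0,-0.3,0],[-0.1,0,-0.3,0],[-0.1,0,-0.3,0],[-0.1,0,-0.3,0]]'; python3 m.py m5
python3 - <<'E'
import cv2;cv2.imwrite("pics/m5c.png",cv2.resize(cv2.imread("pics/m5w.png")[:300,200:520],(640,600)))
E
```

```text
time_s: 9.2
position: [0.4684, -0.216, 0.1952]
ee_rot: [[0.022, 1.0, 0.0], [1.0, -0.022, 0.001], [0.001, 0.0, -1.0]]
wrist_force: [0.9, 0.7, 0.4]
grip_width: 0.0622
grip_force: 0.0
handle [[-0.0167 -0.038   0.0506]
 [ 0.0007 -0.0363  0.0523]
 [ 0.0175 -0.0346  0.0539]] 204Traceback (most recent call last):
  File "m.py", line 10, in <module>
    s,m=S(f+"t");k=m&(s[...,2]>.034)&(s[...,2]<.046)&(abs(s[...,0])<.03)&(s[...,1]>-.09)&(s[...,1]<.085);print("tray y",np.percentile(s[k][:,1],[1,10,50,90,99]).round(4))
                                                                                                                        ~~~~~~~~~~~~~^^^^^^^^^^^^^^^^^^^^^^^^^^^
    return _quantile_unchecked(
        a, q, axis, out, overwrite_input, method, keepdims, weights)
    return _ureduce(a,
                    func=_quantile_ureduce_func,
    ...<5 lines>...
                    overwrite_input=overwrite_input,
                    method=method)
    r = func(a, **kwargs)
    result = _quantile(arr,
                       quantiles=q,
    ...<2 lines>...
                       out=out,
                       weights=wgt)
    slices_having_nans = np.isnan(arr[-1, ...])
                                  ~~~^^^^^^^^^
IndexError: index -1 is out of bounds for axis 0 with size 0
```

View pics/m5c.png

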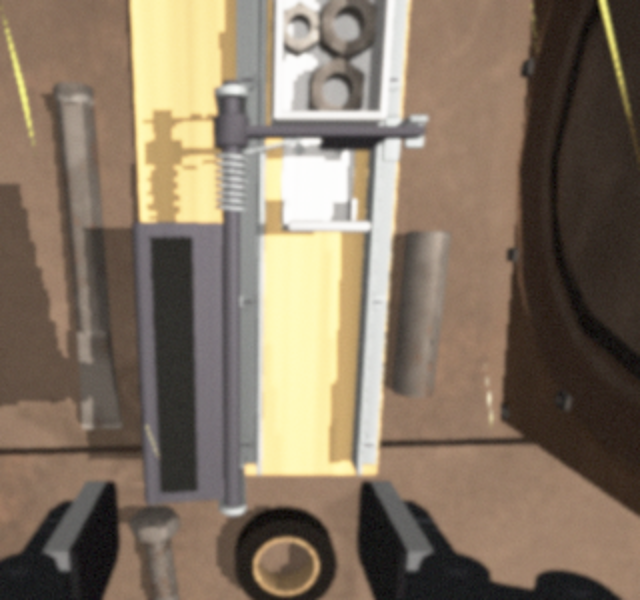

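The gate arm lies shut in the keeper at crop (330,130), behind the tray's back wall (row 117). The handle is at row 226, the three nuts are in the tray, and the bystanders are untouched. Handing in.

```bash
python3 -c "
from workcell import arm
print(arm.job_done())"
```

```text
the job is handed in; nothing more can be done
None
```

The job is handed in, with no verdict returned: the tray was pushed home until it stalled against the buffer with the gate held up, and the last picture shows the gate shut behind it, all three nuts in the tray and the bystanders in view where they were.

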